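# Refit the lift-off guard of a belt drive

## Task

The sheet-metal pulley guard is parked on the black tube stand. Pinch its two sprung hinge pins together, lift the guard off and hang it in the hinge lugs of the green belt drive, in front of the pulley, so that it sits fully down in the cradles, both pins have sprung home into their holes and it hangs freely. Be gentle: never force the guard against either pair of lugs (keep well below 25 N), and leave the tools and parts lying about alone.

Things in the scene. Friction and masses are not known exactly. Their poses are not given: they have to be found in the camera images.
- guard: Grey bare-metal lift-off guard, 0.28 to 0.5 kg. Origin: middle of its hinge barrel's axis; y along the barrel, z up, x out of its front. Barrel: round bar 22 mm across, 160 mm long (y -80 to 80). Sheet panel 4 mm thick, 120 mm wide (y -60 to 60) hangs from it to z -105 mm. From each barrel end a flat-ended 8 mm pin sticks out 10 mm.
- guard_tabs (a point): On the guard, midway between its two upright steel thumb tabs, 30 mm above the barrel axis. Each tab is fixed to one pin and stands on the barrel: 22 (x) by 6 (y) by 37 mm tall (z 11 to 48 mm over the axis). Over their outer faces 62 mm with pins out; pinched together along y to 38 mm (hard stop) both pins are in, 2 mm short of the barrel ends; 25 to 35 N of grip then carries the guard.
- pin_a (a joint): How far the pin at the guard's +y end is drawn in, m: 0 fully out, 0.012 fully in. Its spring pushes it out with 6 N at 0, rising to 12 N at 0.012.
- pin_b (a joint): The same for the pin at the guard's -y end.
- stand: Parking stand of black square tube, fixed on the bench: foot 140 x 250 mm, 195 mm high. Origin: on the bench under its hinge axis; y along the axis, z up. A low cross tube lies at x -45 to -20 mm, below z 35 mm. Raise the guard about 150 mm before moving it sideways.
- stand_hinge (a point): Middle of the stand's hinge axis, 165 mm up, where the guard starts with both pins home. Lugs at both ends: x -17 to 17, inner faces at y +-83 mm, 10 mm thick, tops 30 mm above the axis, a 13 mm square hole on the axis. A cradle under each barrel end (|y| 69 to 83): floor 11 mm below the axis, cheeks with 1.5 mm play in x, flaring to 5 mm at the top.
- drive: Belt drive, fixed on the bench: green housing 210 mm wide, 142 mm high (x -160 to -60 mm), uprights at y +-120 mm, x -60 to -40, foot 210 x 270 mm. Origin: on the bench under its hinge axis; x points to the pulley side, y along the axis, z up. Steel pulley 104 mm across, centre 85 mm up, reaches forward to x -30 mm. The guard hangs with its x along the drive's x.
- drive_hinge (a point): Middle of the drive's hinge axis at its nominal height, 165 mm. Lugs, holes, cradles as on the stand, but the clamped bracket may stand up to 12 mm higher or lower, unmeasured. So lower slowly (12 mm/s) until the barrel is felt on the cradles' rubber floors (1 mm give per 12 N): only there do pins meet holes (2.5 mm play). Let go higher, the pins press on the lugs and stick.
- bearing: Bystander, to be left alone: bearing ring on top of the drive's housing, 52 mm across, 15 mm high. Origin under its centre.
- screwdriver: Bystander, to be left alone: screwdriver lying between stand and drive. Origin: on the bench, at about its middle.
- spanner: Bystander, to be left alone: spanner lying on the bench. Origin: on the bench, at about its middle.
- spare_pulley: Bystander, to be left alone: spare pulley, 80 mm across, 34 mm high. Origin under its centre.
- oil: Bystander, to be left alone: grey oil bottle, 60 mm across, 140 mm high. Origin under its centre.
- hammer: Bystander, to be left alone: hammer lying on the bench. Origin: on the bench, at about its middle.
- bush: Bystander, to be left alone: brass bush, 32 mm across, 30 mm high. Origin under its centre.
Not all that is in view belongs to the job. Several things have the shape of the guard; the one meant has the colours described above.

How it is judged:
On the way:
1. the guard is lifted at least 60 mm off the stand's hinge (z of guard in the frame of stand above 0.225 m), for 0.1 s.
At the end, for the whole second after the job is handed in: Guard on the drive: barrel middle within 6 mm of the drive's hinge axis in x and y and 16 mm of its nominal height (the bracket may stand 12 mm off); both pins less than 3 mm short of fully out; upright and lined up within 0.2 rad; released and at rest (under 0.03 m/s, 0.5 rad/s) (x of guard in the frame of drive between -0.006 and 0.006 m and y of guard in the frame of drive between -0.006 and 0.006 m and z of guard in the frame of drive between 0.149 and 0.181 m and value of joint each of pin_a, pin_b below 0.003 m and angle between guard's own z axis and vertical below 0.2 rad and angle between the x axis of guard and the x axis of drive, either way round below 0.2 rad and linear speed of guard below 0.03 m/s and angular speed of guard below 0.5 rad/s); the robot touches nothing.
It fails at once if the guard is pressed, pulled or jammed against the drive with more than 25 N (contact force between guard and drive above 25 N).
It fails at once if the guard is pressed or pulled against the stand with more than 25 N (contact force between guard and stand above 25 N).
It fails at once if a tool or part lying about is moved by more than 30 mm (distance of any of bearing, screwdriver, spanner, spare_pulley, oil, hammer, bush from where it was at the start of the episode above 0.03 m).
It also fails if it takes over 58 s, if anything falls off the work surface, if the arm or the gripper's body presses on something with over 40 N, if the wrist force passes 120 N, or if a joint passes its speed limit or range.

## Robot

A 7-joint arm with a two-finger parallel gripper is mounted at the origin on the work surface. World frame = base frame: x ahead of the robot, y to its left, z up, the work surface at z = 0. Lengths are in m, angles in rad, forces in N, time in s.
With the tool pointing down it reaches from about 0.4 to 0.85 m from the base axis. Payload 10.4 kg.
Tool frame: the origin (TCP) lies midway between the tips of the shut fingers; the grasp point (between the pads) lies manip.grip_depth behind it (manip.grip_depth is the distance from the TCP to the grasp point, in m); z points along the fingers, x is the direction in which the jaws open and shut, and the axes are right-handed (so a half turn about z gives the same grasp; the last joint's range is limited). The gripper opens to 85 mm and grips with 20 to 120 N. Pads are 22 mm wide; open, the fingers measure 114 mm over their backs; the gripper's body (76 mm by 85 mm) begins 54 mm behind the grasp point. The pads swing forward as they close: fully open they stand 13 mm farther back than shut.
Start: joints at [-1.167, 0.332, -0.065, 1.46, 0.022, 1.35, -0.088], TCP at [0.259, 0.569, 0.231] pointing down, gripper open.
Joint ranges: [-2.6, 2.6], [-0.5, 2.12], [-1.47, 1.34], [0.16, 2.42], [-1.27, 4.41], [0.06, 2.06], [-2.6, 2.6]. Speed limits (rad/s): [2.22, 2.22, 2.79, 2.79, 3.14, 3.14, 3.14].

## Interface

Orientations are given as a unit quaternion [x, y, z, w].
In Python, from workcell import manip gives the robot as it stands. The module is installed in compiled form; this text tells all that it offers.
- The arm moves only by the tool send_rows, never from a script. Its argument "steps" is a list of rows, each a list of 2 entries, a list of its own where there are three numbers: the shift along the tool's x, y, z in m, then the turn about the tool's z in rad. In form: [[[x, y, z], spin], ...]. A call has exactly 8 rows; each row is the pose to reach, as a shift and turn from the pose commanded when the call began, along the tool's axes at that moment; what a row does not reach only later rows make up. A row lasts 1/8 s, in which the tool goes at most 62.5 mm and 10.7 degrees, less where a joint would pass 70% of its speed; a pose out of reach is approached as far as the arm can. A call with a gripper value outside its range is refused whole. "hand" is the opening, from 0 (shut) to 1 (fully open), set as the call begins (left out, the last holds). The fingers move at their own pace and stop on an object; "force" is the grip in N (left out, the last holds). Time passes only in rows, so rows that repeat a pose let the fingers close, or fill a call up. It gives the time, the measured TCP pose, the force and the opening at its end, in the units of the state.
- manip.get_obs(): the state, without advancing time (a new reading comes with each control period).
- manip.camera(name): name is "side" or "top"; returns (picture, depth): 420x560x3 uint8, red, green, blue; 420x560 float32, m along the optical axis (not along the pixel's ray), 0 where there is no reading.
- manip.camera_info(name): a dict with "intrinsics" (3x3 intrinsics, pixels), "pose" (4x4, takes a point from camera to world coordinates). Camera axes: x right, y up, looking along -z (the intrinsics and any distortion apply to the point x, -y, -z); pixel columns grow to the right and rows downward; lengths in m; the calibration is good to about 2 mm. A picture is of the moment at which its call begins. camera_info takes no time and is no camera call.
- manip.hand_in(): hands the job in, once; it reports no verdict.
The state is a dict: "clock": time; "joint_pos": joint angles; "joint_velocities": joint speeds; "tau": joint torques, N m; "position": TCP position; "ee_rot": TCP orientation; "ft_force": force on the tool from outside, world axes, zero at the start; "torque": the same for the moment, N m; "grip_width": opening from 0.0 (shut) to 1.0 (fully open).
Only numpy, scipy, OpenCV 4.12 (cv2) and the standard library are available. Lean on these libraries where they do the work, as an engineer would, in place of code of your own. Each camera call takes 0.05 s, during which the arm holds its last target.

## Working session

There is one attempt and no reset: what is moved stays moved. The work goes in short steps, Python scripts to look and compute and a tool call to move; the robot and the scene stay as the last step left them, time stands still between calls to the robot, and variables do not carry over. Pictures are saved under pics/ and viewed, and the job is handed in when it is done.

Besides the shell and the picture viewer there is one more tool, called after "Call:" as name([rows], argument=value, ...), one row to a line, values as JSON. send_rows: Moves the arm, as the interface text tells. Its arguments: {"type":"object","properties":{"steps":{"type":"array"},"hand":{"type":"number"},"force":{"type":"number"}},"required":["steps"]}

```bash
mkdir -p pics; cat > h.py <<'E'
import numpy as np,cv2
from workcell import manip
def snap(n,tag):
    im,d=manip.camera(n); cv2.imwrite(f'pics/{tag}.png',im[:,:,::-1]); np.savez(f'pics/{tag}.npz',im=im,d=d); return im,d
def pts(n,d):
    i=manip.camera_info(n);K=np.array(i['intrinsics']);P=np.array(i['pose'])
    v,u=np.mgrid[:d.shape[0],:d.shape[1]]
    x=(u-K[0,2])/K[0,0]*d;y=(v-K[1,2])/K[1,1]*d
    return np.stack([x,-y,-d],-1)@P[:3,:3].T+P[:3,3]
E
python3 - <<'E'
from h import *
print(manip.get_obs(),manip.grip_depth)
for n in('side','top'):
    print(manip.camera_info(n)); im,d=snap(n,n+'0'); print((d>0).mean())
E
```

```text
{'clock': 0.0, 'joint_pos': array([-1.16662275,  0.33289189, -0.06464935,  1.46092271,  0.02160906,
        1.34986673, -0.08847367]), 'joint_velocities': array([-0.00088739, -0.0013715 , -0.00034355, -0.00209403,  0.00035603,
       -0.0001715 , -0.00132135]), 'tau': array([-3.28972210e-04, -6.25436282e+01,  4.86784370e-02, -3.91596007e+01,
        1.63249369e-02,  9.78259777e-03,  2.19175615e-05]), 'position': array([0.25859681, 0.56860222, 0.23051217]), 'ee_rot': array([ 8.40813387e-01,  5.41324638e-01, -5.60952279e-04,  4.13206442e-04]), 'ft_force': array([-0.71738887,  0.24830677,  0.30603683]), 'torque': array([ 0.01897917, -0.0084926 , -0.02536788]), 'grip_width': 0.9983074542279561} 0.0187
{'intrinsics': array([[492.13357556,   0.        , 278.22218337],
       [  0.        , 492.13357556, 212.44398931],
       [  0.        ,   0.        ,   1.        ]]), 'pose': array([[ 0.98037348,  0.10819431, -0.16480846,  0.34200828],
       [-0.19694076,  0.49901626, -0.84391772, -0.87445523],
       [-0.00906499,  0.85981205,  0.51053018,  0.71878412],
       [ 0.        ,  0.        ,  0.        ,  1.        ]])}
0.9959438775510204
{'intrinsics': array([[410.88099999,   0.        , 274.22464078],
       [  0.        , 410.88099999, 208.4710185 ],
       [  0.        ,   0.        ,   1.        ]]), 'pose': array([[-2.81344525e-03,  9.83768316e-01, -1.79421251e-01,
         3.44724463e-01],
       [-9.99996040e-01, -2.77957755e-03,  4.40158454e-04,
         8.75060214e-02],
       [-6.57013408e-05,  1.79421779e-01,  9.83772240e-01,
         1.22041035e+00],
       [ 0.00000000e+00,  0.00000000e+00,  0.00000000e+00,
         1.00000000e+00]])}
0.9959566326530612
```

View pics/side0.png

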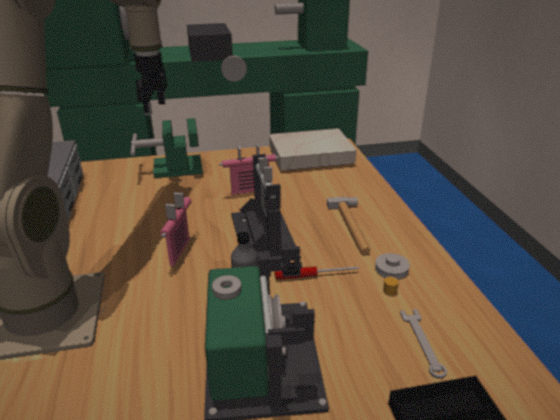

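View pics/top0.png

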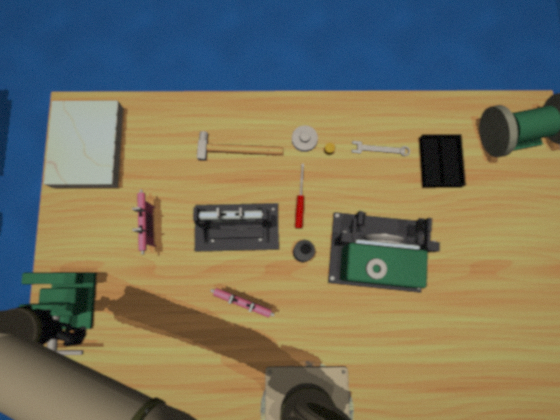

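Three guard shapes appear in the top view: a pink one at (140,222), a pink one at (243,302), and a grey one at (229,214) on the black stand. The grey one fits, being bare metal on the stand. The drive is at about (385,250). I'll enlarge crops to confirm.

```bash
python3 - <<'E'
from h import *
im=np.load('pics/top0.npz')['im'][:,:,::-1]
a=cv2.resize(im[195:260,185:285],None,fx=4,fy=4,interpolation=cv2.INTER_CUBIC)
b=cv2.resize(im[205:300,320:445],None,fx=4,fy=4,interpolation=cv2.INTER_CUBIC)
c=np.zeros((380,900,3),np.uint8);c[:260,:400]=a;c[:380,400:]=b
c=np.clip(c.astype(float)*1.6,0,255)
cv2.imwrite('pics/crop0.png',cv2.resize(c,(800,338)))
im=np.load('pics/side0.npz')['im'][:,:,::-1]
cv2.imwrite('pics/crop1.png',np.clip(1.5*cv2.resize(im[140:410,190:340],None,fx=2.2,fy=2.2,interpolation=cv2.INTER_CUBIC).astype(float),0,255))
for n in('side','top'):
    d=np.load(f'pics/{n}0.npz')['d'];p=pts(n,d)
    z=p[:,:,2]; print(n,[ (np.round(p[v,u],3)) for u,v in ([(229,214),(250,150),(385,260),(300,300),(380,235)] if n=='top' else [(300,340),(240,300)])])
E
```

```text
side [array([ 0.484, -0.317,  0.139]), array([ 0.402, -0.206,  0.143])]
top [array([0.521, 0.204, 0.176]), array([0.744, 0.16 , 0.022]), array([ 0.404, -0.202,  0.141]), array([0.297, 0.013, 0.004]), array([ 0.47 , -0.194,  0.134])][ WARN:0@0.815] global loadsave.cpp:1063 imwrite_ Unsupported depth image for selected encoder is fallbacked to CV_8U.
```

View pics/crop0.png

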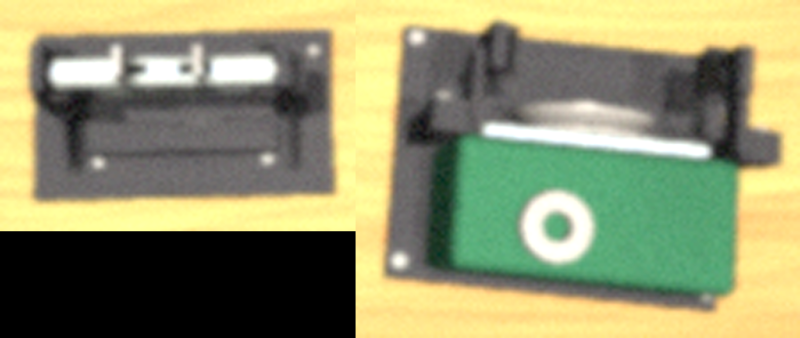

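View pics/crop1.png

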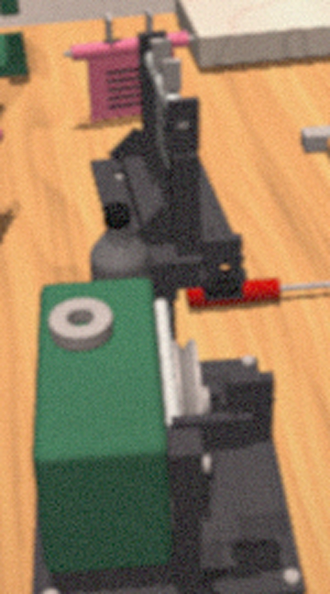

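The crop confirms it: a bright grey barrel with two upright tabs, seated between the black stand's lugs. The drive's lug pair sits in front of the green housing, and the bearing lies on top of the housing. Next I measure from the depth clouds.

```bash
cat > m.py <<'E'
from h import *
def rect(p2):
    r=cv2.minAreaRect((p2*1000).astype(np.float32)); return np.round(r[0],1),np.round(r[1],1),round(r[2],2)
E
python3 - <<'E'
from m import *
D={}
for n in('side','top'):
    f=np.load(f'pics/{n}0.npz');p=pts(n,f['d']);D[n]=(p.reshape(-1,3),f['im'].reshape(-1,3).astype(int))
    P,I=D[n]
    x,y,z=P.T
    b=(z>-.01)&(z<.01)&(x>.3)&(x<.8)&(I[:,0]>I[:,2]+40)
    print(n,'bench z',np.median(z[b]),z[b].std())
    # drive housing top
    g=(I[:,1]>I[:,0]+20)&(abs(z-.142)<.008)&(x>.3)&(x<.55)&(y<-.05)&(y>-.4)
    print('green top',g.sum(),np.median(z[g]),rect(P[g,:2]))
    dark=I.max(1)<95
    l=(z>.165)&(x>.38)&(x<.6)&(y<-.05)&(y>-.36)
    print('drive high',l.sum());
    from scipy.cluster.vq import kmeans2
    q=P[l]; 
    for s in(q[q[:,1]>-.2],q[q[:,1]<-.2]):
        if len(s)>3: print(len(s),np.round(s.mean(0),4),np.round(np.percentile(s,[2,98],axis=0),4).tolist())
    # stand region
    s=(x>.45)&(x<.6)&(y>.08)&(y<.32)
    bar=s&(z>.14)
    print('stand bar',bar.sum(),rect(P[bar,:2]),np.round(np.percentile(P[bar],[1,99],axis=0),3).tolist())
    t=s&(z>.2); q=P[t]; print('tabs/lug >0.2',len(q))
    for w in q[np.argsort(q[:,1])][::max(1,len(q)//25)]: print(np.round(w,3),end=' ')
    print()
E
```

```text
side bench z 0.0009079880078289859 0.0014610563650696627
green top 3764 0.14261372399677869 (array([ 392.4, -207. ]), array([212.9,  95.7]), 83.52)
drive high 587
248 [ 0.5102 -0.1344  0.18  ] [[0.4939, -0.1389, 0.1658], [0.527, -0.1262, 0.1901]]
339 [ 0.4913 -0.3089  0.1805] [[0.4753, -0.3127, 0.1663], [0.5078, -0.301, 0.1903]]
stand bar 824 (array([519.6, 200.2]), array([ 36.5, 193.4]), 1.4) [[0.503, 0.106, 0.141], [0.539, 0.291, 0.214]]
tabs/lug >0.2 113
[0.529 0.167 0.203] [0.529 0.167 0.208] [0.527 0.168 0.211] [0.527 0.169 0.205] [0.515 0.17  0.203] [0.525 0.17  0.202] [0.513 0.171 0.211] [0.523 0.171 0.212] [0.518 0.172 0.212] [0.53  0.173 0.203] [0.518 0.173 0.207] [0.525 0.173 0.211] [0.525 0.174 0.202] [0.516 0.176 0.213] [0.512 0.178 0.21 ] [0.517 0.224 0.213] [0.517 0.225 0.204] [0.52  0.226 0.209] [0.515 0.226 0.212] [0.522 0.226 0.208] [0.517 0.227 0.201] [0.522 0.227 0.202] [0.52  0.228 0.205] [0.523 0.228 0.21 ] [0.523 0.229 0.213] [0.513 0.229 0.203] [0.518 0.23  0.212] [0.528 0.231 0.203] [0.532 0.236 0.211] 
top bench z 0.0006086145901997853 0.0024361349964554697
g
[... 281 characters left out ...]
798 (array([521.5, 199.8]), array([ 37.9, 186.7]), 0.86) [[0.502, 0.108, 0.151], [0.539, 0.292, 0.215]]
tabs/lug >0.2 58
[0.512 0.108 0.201] [0.514 0.169 0.217] [0.53  0.17  0.215] [0.522 0.17  0.213] [0.525 0.17  0.213] [0.533 0.17  0.212] [0.527 0.172 0.216] [0.515 0.172 0.214] [0.52  0.172 0.214] [0.522 0.172 0.213] [0.53  0.172 0.211] [0.52  0.175 0.213] [0.527 0.175 0.213] [0.515 0.175 0.211] [0.53  0.175 0.212] [0.51  0.225 0.211] [0.513 0.225 0.21 ] [0.528 0.225 0.211] [0.521 0.225 0.209] [0.526 0.226 0.206] [0.517 0.227 0.215] [0.527 0.227 0.214] [0.52  0.227 0.212] [0.53  0.227 0.212] [0.512 0.229 0.217] [0.51  0.229 0.214] [0.517 0.229 0.214] [0.525 0.229 0.214] [0.531 0.23  0.21 ]
```

```bash
python3 - <<'E'
from m import *
for n in('side','top'):
    f=np.load(f'pics/{n}0.npz');P=pts(n,f['d']).reshape(-1,3);I=f['im'].reshape(-1,3).astype(int)
    x,y,z=P.T
    s=(x>.45)&(x<.6)&(y>.08)&(y<.32)&(z>.204)
    A=P[s&(y<.2)];B=P[s&(y>.2)]
    mid=lambda a:(np.percentile(a,3,axis=0)+np.percentile(a,97,axis=0))/2
    print(n,'tabs',mid(A).round(4),mid(B).round(4),A.mean(0).round(4),B.mean(0).round(4))
    b=(x>.5)&(x<.545)&(y>.125)&(y<.275)&(z>.170)&(z<.182)&(I.min(1)>70)
    c=np.polyfit(y[b],x[b],1); print(' barrel n',b.sum(),'x=',c.round(4),'at .2:',np.polyval(c,.2).round(4),'yaw',-np.degrees(np.arctan(c[0])),'y',np.percentile(y[b],[1,99]))
    for nm,ctr in(('stand',.2),('drive',-.22)):
        for sg in(1,-1):
            if nm=='stand': L=(abs(y-ctr-sg*.088)<.015)&(abs(x-.52)<.03)&(z>.185)
            else: L=(abs(y-ctr-sg*.088)<.02)&(abs(x-.5)<.04)&(z>.183)
            q=P[L]
            if len(q)<5: print(nm,sg,len(q));continue
            print(' ',nm,sg,len(q),'mid',mid(q).round(4),'mean',q.mean(0).round(4),'ext',(np.percentile(q,97,axis=0)-np.percentile(q,3,axis=0)).round(4),'ztop',np.percentile(q[:,2],[50,75,90]).round(4))
    # drive white/foot edges
E
```

```text
side tabs [0.522  0.1725 0.2092] [0.5205 0.228  0.2097] [0.5216 0.172  0.2093] [0.5202 0.2277 0.2102]
 barrel n 69 x= [-0.0878  0.5333] at .2: 0.5157 yaw 5.018480310098457 y [0.15578784 0.27250655]
  stand 1 60 mid [0.5196 0.2874 0.1916] mean [0.5175 0.2868 0.1928] ext [0.0318 0.0133 0.0116] ztop [0.1938 0.1957 0.1965]
  stand -1 95 mid [0.5227 0.112  0.1912] mean [0.5227 0.1102 0.1923] ext [0.0326 0.0126 0.0115] ztop [0.1926 0.1958 0.1964]
  drive 1 104 mid [ 0.5107 -0.132   0.1869] mean [ 0.5109 -0.1331  0.1877] ext [0.0321 0.0123 0.0066] ztop [0.1883 0.1892 0.1896]
  drive -1 158 mid [ 0.4918 -0.3065  0.1868] mean [ 0.4916 -0.3075  0.1877] ext [0.0316 0.0115 0.0071] ztop [0.1884 0.1893 0.1899]
top tabs [0.5216 0.1723 0.2112] [0.5202 0.2272 0.2121] [0.5211 0.1721 0.2125] [0.5201 0.2271 0.212 ]
 barrel n 356 x= [-0.0234  0.5251] at .2: 0.5204 yaw 1.3402708594155066 y [0.12639658 0.27345506]
  stand 1 69 mid [0.5194 0.2878 0.1948] mean [0.5192 0.2877 0.1947] ext [0.0333 0.0108 0.0067] ztop [0.1946 0.1954 0.197 ]
  stand -1 56 mid [0.522  0.1117 0.1931] mean [0.5214 0.1117 0.1951] ext [0.0317 0.0077 0.014 ] ztop [0.1955 0.1968 0.1976]
  drive 1 55 mid [ 0.5104 -0.1315  0.1885] mean [ 0.5096 -0.1319  0.1885] ext [0.0315 0.0101 0.0086] ztop [0.1886 0.1899 0.1916]
  drive -1 60 mid [ 0.4918 -0.3071  0.1883] mean [ 0.4924 -0.3066  0.1884] ext [0.0308 0.0121 0.007 ] ztop [0.1886 0.1896 0.1912]
```

```bash
cat >> h.py <<'E'
from scipy.spatial.transform import Rotation as R
def go(x,y,z,ang):
    o=manip.get_obs();M=R.from_quat(o['ee_rot']).as_matrix()
    d=M.T@(np.array([x,y,z])-o['position'])
    a=np.arctan2(M[1,0],M[0,0]); s=-((ang-a+np.pi)%(2*np.pi)-np.pi)
    print('t',round(o['clock'],2),'pos',o['position'].round(4),'ang',round(a,4),'zax',M[:,2].round(4),'F',o['ft_force'].round(2),'T',o['torque'].round(2),'grip',round(o['grip_width'],3))
    print('shift',d.round(4),'spin',round(s,4))
E
python3 -c "
from h import *
go(.521,.2,.26,np.pi/2+.016)"
```

```text
t 0.1 pos [0.2586 0.5686 0.2306] ang 1.144 zax [-5.0e-04 -1.2e-03 -1.0e+00] F [-1.05  0.    1.03] T [-0.02  0.01  0.02] grip 1.001
shift [-0.227   0.3915 -0.0291] spin -0.4427
```

Call:
send_rows([
  [[0, 0, -0.015], 0],
  [[-0.02, 0.035, -0.029], -0.05],
  [[-0.045, 0.08, -0.029], -0.12],
  [[-0.07, 0.125, -0.029], -0.19],
  [[-0.1, 0.17, -0.029], -0.26],
  [[-0.125, 0.215, -0.029], -0.33],
  [[-0.15, 0.26, -0.029], -0.4],
  [[-0.18, 0.31, -0.029], -0.443],
], hand=1.0, force=30)

```text
clock: 1.1
position: [0.4672, 0.2759, 0.2615]
ee_rot: [0.7, 0.714, 0.001, -0.0]
ft_force: [0.0, 0.4, -0.0]
grip_width: 1.004
```

```bash
python3 -c "
from h import *
go(.5211,.1999,.235,np.pi/2+.016)"
```

```text
t 1.1 pos [0.4672 0.2759 0.2615] ang 1.5899 zax [ 9.0e-04  1.1e-03 -1.0e+00] F [ 0.01  0.36 -0.04] T [ 0.04 -0.06 -0.02] grip 1.004
shift [-0.077   0.0524  0.0265] spin 0.0031
```

Call:
send_rows([
  [[-0.02, 0.015, 0.0], 0],
  [[-0.04, 0.03, 0.0], 0],
  [[-0.06, 0.042, 0.01], 0],
  [[-0.077, 0.052, 0.02], 0],
  [[-0.077, 0.052, 0.02], 0],
  [[-0.077, 0.052, 0.02], 0],
  [[-0.077, 0.052, 0.02], 0],
  [[-0.077, 0.052, 0.02], 0],
])

```text
clock: 2.1
position: [0.5194, 0.2014, 0.2407]
ee_rot: [0.701, 0.713, 0.0, -0.0]
ft_force: [-0.1, 0.4, 0.1]
grip_width: 0.998
```

```bash
python3 -c "
from h import *
go(.5211,.1999,.177,np.pi/2+.016)
im,d=snap('side','s1')
cv2.imwrite('pics/s1c.png',cv2.resize(im[90:290,180:340,::-1],None,fx=3,fy=3))
"
```

```text
t 2.1 pos [0.5194 0.2014 0.2407] ang 1.5881 zax [ 4.e-04  5.e-04 -1.e+00] F [-0.1   0.39  0.08] T [0.01 0.03 0.02] grip 0.998
shift [-0.0015  0.0016  0.0637] spin 0.0013
```

View pics/s1c.png

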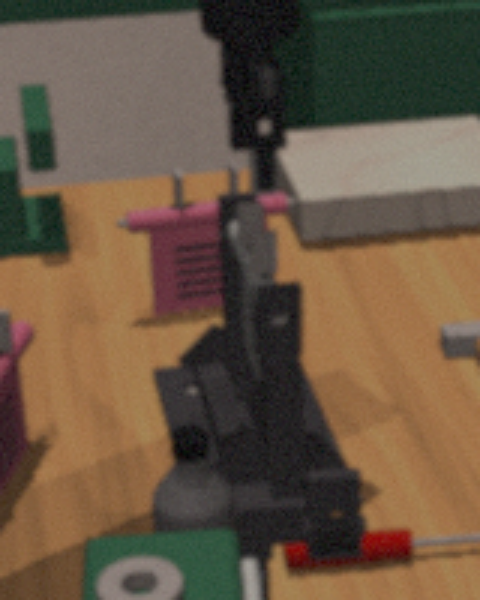

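The side view shows the fingers at crop (255,130), above and in line with the grey guard's tabs. Next is the descent.

Call:
send_rows([
  [[-0.0015, 0.0016, 0.01], 0.001],
  [[-0.0015, 0.0016, 0.022], 0.001],
  [[-0.0015, 0.0016, 0.034], 0.001],
  [[-0.0015, 0.0016, 0.046], 0.001],
  [[-0.0015, 0.0016, 0.056], 0.001],
  [[-0.0015, 0.0016, 0.062], 0.001],
  [[-0.0015, 0.0016, 0.062], 0.001],
  [[-0.0015, 0.0016, 0.062], 0.001],
])

```text
clock: 3.15
position: [0.5215, 0.1992, 0.1787]
ee_rot: [0.702, 0.712, 0.0, 0.0]
ft_force: [0.4, -0.1, -0.6]
grip_width: 0.998
```

```bash
python3 -c "
from h import *
go(.5211,.1999,.178,np.pi/2+.016)
"
```

```text
t 3.15 pos [0.5215 0.1992 0.1787] ang 1.5859 zax [ 6.e-04  4.e-04 -1.e+00] F [ 0.37 -0.09 -0.58] T [-0.01  0.01  0.  ] grip 0.998
shift [ 0.0007 -0.0004  0.0007] spin -0.0009
```

Within 1 mm. Closing now.

Call:
send_rows([
  [[0.0005, 0, 0], 0],
  [[0.0005, 0, 0], 0],
  [[0.0005, 0, 0], 0],
  [[0.0005, 0, 0], 0],
  [[0.0005, 0, 0], 0],
  [[0.0005, 0, 0], 0],
  [[0.0005, 0, 0], 0],
  [[0.0005, 0, 0], 0],
], hand=0, force=30)

```text
clock: 4.15
position: [0.5229, 0.2, 0.1806]
ee_rot: [0.702, 0.712, 0.002, 0.001]
ft_force: [1.3, -1.6, 11.8]
grip_width: 0.434
```

```bash
python3 -c "
from h import *
go(.5211,.1999,.178,np.pi/2+.016)
"
```

```text
t 4.15 pos [0.5229 0.2    0.1806] ang 1.5856 zax [ 0.0043  0.0019 -1.    ] F [ 1.34 -1.58 11.83] T [-0.29 -0.09 -0.08] grip 0.434
shift [-0.0001 -0.0018  0.0026] spin -0.0012
```

Pinched: 0.434 of the opening is 37 mm. There is a 12 N downward push from the swing of the pads, which a gentle lift will relieve.

Call:
send_rows([
  [[0.0005, 0, -0.001], 0],
  [[0.0005, 0, -0.002], 0],
  [[0.0005, 0, -0.003], 0],
  [[0.0005, 0, -0.005], 0],
  [[0.0005, 0, -0.007], 0],
  [[0.0005, 0, -0.01], 0],
  [[0.0005, 0, -0.013], 0],
  [[0.0005, 0, -0.016], 0],
])

```text
clock: 5.15
position: [0.5212, 0.2001, 0.1945]
ee_rot: [0.702, 0.712, 0.0, -0.0]
ft_force: [-0.2, 0.6, -4.5]
grip_width: 0.436
```

```bash
python3 -c "
from h import *
go(.5211,.1999,.34,np.pi/2+.016)
im,d=snap('side','s2')
cv2.imwrite('pics/s2c.png',cv2.resize(im[90:290,180:340,::-1],None,fx=3,fy=3))
"
```

```text
t 5.15 pos [0.5212 0.2001 0.1945] ang 1.5859 zax [-0.e+00  1.e-04 -1.e+00] F [-0.16  0.65 -4.45] T [-0.02 -0.07 -0.  ] grip 0.436
shift [-2.000e-04 -1.000e-04 -1.455e-01] spin -0.0009
```

View pics/s2c.png

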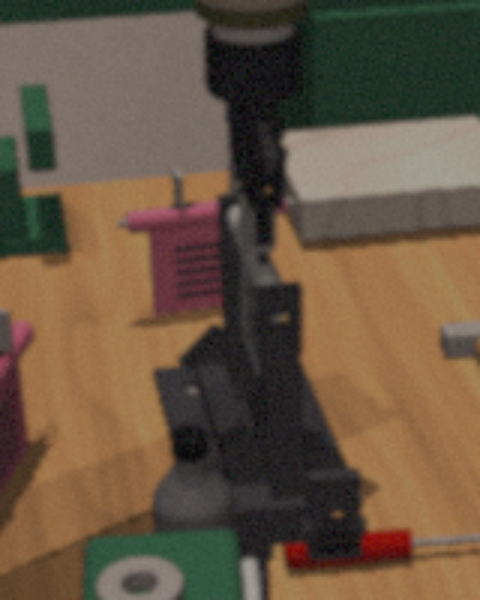

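The load is 4.5 N, which matches the guard's weight, and the guard is free. Next I lift it.

Call:
send_rows([
  [[0, 0, -0.015], 0],
  [[0, 0, -0.035], 0],
  [[0, 0, -0.06], 0],
  [[0, 0, -0.085], 0],
  [[0, 0, -0.11], 0],
  [[0, 0, -0.13], 0],
  [[0, 0, -0.145], 0],
  [[0, 0, -0.15], 0],
])

```text
clock: 6.2
position: [0.5215, 0.2002, 0.3455]
ee_rot: [0.702, 0.712, 0.001, 0.0]
ft_force: [-0.6, 0.7, -3.5]
grip_width: 0.434
```

```bash
python3 -c "
from h import *
go(.5012,-.2193,.345,np.pi/2-.107)
"
```

```text
t 6.2 pos [0.5215 0.2002 0.3455] ang 1.5859 zax [ 1.3e-03  7.0e-04 -1.0e+00] F [-0.61  0.73 -3.5 ] T [-0.01 -0.07  0.01] grip 0.434
shift [-4.192e-01 -2.660e-02  2.000e-04] spin 0.1221
```

Call:
send_rows([
  [[-0.01, 0, 0], 0],
  [[-0.03, 0, 0], 0.01],
  [[-0.06, -0.003, 0], 0.02],
  [[-0.09, -0.005, 0], 0.03],
  [[-0.12, -0.007, 0], 0.04],
  [[-0.15, -0.009, 0], 0.05],
  [[-0.18, -0.011, 0], 0.06],
  [[-0.21, -0.013, 0], 0.07],
])

```text
clock: 7.2
position: [0.5105, -0.0135, 0.3442]
ee_rot: [0.727, 0.686, 0.0, -0.0]
ft_force: [1.0, -0.2, -4.1]
grip_width: 0.428
```

```bash
python3 -c "
from h import *
go(.5012,-.2193,.345,np.pi/2-.107)
"
```

```text
t 7.2 pos [ 0.5105 -0.0135  0.3442] ang 1.513 zax [-1.e-04  2.e-04 -1.e+00] F [ 1.01 -0.17 -4.13] T [ 0.05  0.06 -0.  ] grip 0.428
shift [-0.206   0.0026 -0.0008] spin 0.0492
```

Call:
send_rows([
  [[-0.03, 0, 0], 0.008],
  [[-0.06, 0.001, 0], 0.016],
  [[-0.09, 0.001, 0], 0.024],
  [[-0.12, 0.002, 0], 0.032],
  [[-0.15, 0.002, 0], 0.04],
  [[-0.18, 0.0025, 0], 0.049],
  [[-0.2, 0.0025, 0], 0.049],
  [[-0.208, 0.0025, 0], 0.049],
])

```text
clock: 8.2
position: [0.5008, -0.2207, 0.3443]
ee_rot: [0.744, 0.668, -0.0, -0.0]
ft_force: [-0.5, 0.7, -3.7]
grip_width: 0.434
```

Call:
send_rows([
  [[0, 0, 0], 0],
  [[0, 0, 0], 0],
  [[0, 0, 0], 0],
  [[0, 0, 0], 0],
  [[0, 0, 0], 0],
  [[0, 0, 0], 0],
  [[0, 0, 0], 0],
  [[0, 0, 0], 0],
])

```text
clock: 9.2
position: [0.5025, -0.2178, 0.3443]
ee_rot: [0.743, 0.669, 0.0, -0.0]
ft_force: [0.9, -0.2, -4.0]
grip_width: 0.435
```

```bash
python3 - <<'E'
from m import *
go(.5012,-.2193,.345,np.pi/2-.107)
for n in('side','top'):
    im,d=snap(n,n+'3'); P=pts(n,d).reshape(-1,3);x,y,z=P.T;I=im.reshape(-1,3).astype(int)
    b=(z>.2)&(z<.342)&(x>.42)&(x<.58)&(y>-.34)&(y<-.1)
    print(n,b.sum(),np.percentile(P[b],[1,99],axis=0).round(4).tolist(),rect(P[b][:,:2]))
    # barrel: z 0.31-.342 outside tabs
    for sg in(1,-1):
        q=P[b&(sg*(y+.2193)>.035)&(z>.315)]
        if len(q): print(sg,len(q),q.mean(0).round(4),np.percentile(q,[2,98],axis=0).round(4).tolist())
        q=P[b&(sg*(y+.2193)>0)&(z<.3)]
        if len(q): print(' panel',sg,len(q),q.mean(0).round(4),np.percentile(q,[2,98],axis=0).round(4).tolist())
im=np.load('pics/side3.npz')['im'];cv2.imwrite('pics/s3c.png',cv2.resize(im[150:410,160:360,::-1],None,fx=2.3,fy=2.3))
im=np.load('pics/top3.npz')['im'];cv2.imwrite('pics/t3c.png',cv2.resize(im[180:320,310:460,::-1],None,fx=4,fy=4))
E
```

```text
t 9.2 pos [ 0.5025 -0.2178  0.3443] ang 1.467 zax [ 0.e+00  1.e-04 -1.e+00] F [ 0.88 -0.15 -4.02] T [0.01 0.02 0.02] grip 0.435
shift [-0.0016 -0.0012 -0.0007] spin 0.0032
side 1213 [[0.4846, -0.2985, 0.2262], [0.5067, -0.148, 0.3411]] (array([ 501. , -219.6]), array([159.4,  22.1]), 84.57)
1 44 [ 0.499  -0.1585  0.3341] [[0.4954, -0.1822, 0.3289], [0.504, -0.1401, 0.3388]]
 panel 1 152 [ 0.5012 -0.1891  0.2579] [[0.4982, -0.2171, 0.2263], [0.5043, -0.1602, 0.2882]]
-1 358 [ 0.4938 -0.284   0.3345] [[0.4842, -0.2989, 0.3212], [0.5049, -0.2557, 0.3405]]
 panel -1 479 [ 0.4966 -0.2657  0.2619] [[0.4923, -0.2793, 0.2264], [0.5029, -0.2215, 0.2982]]
top 660 [[0.4858, -0.2809, 0.2254], [0.5172, -0.1396, 0.3415]] (array([ 500.5, -212.6]), array([148. ,  20.9]), 83.14)
1 209 [ 0.5058 -0.1602  0.3369] [[0.4958, -0.1827, 0.3275], [0.5177, -0.1395, 0.3415]]
 panel 1 161 [ 0.5018 -0.1865  0.2569] [[0.4979, -0.2179, 0.226], [0.5116, -0.159, 0.2867]]
-1 38 [ 0.4872 -0.2688  0.3342] [[0.4843, -0.2849, 0.3282], [0.4911, -0.2546, 0.3387]]
 panel -1 135 [ 0.4948 -0.2487  0.2579] [[0.4919, -0.2773, 0.2253], [0.4976, -0.2208, 0.2869]]
```

View pics/s3c.png

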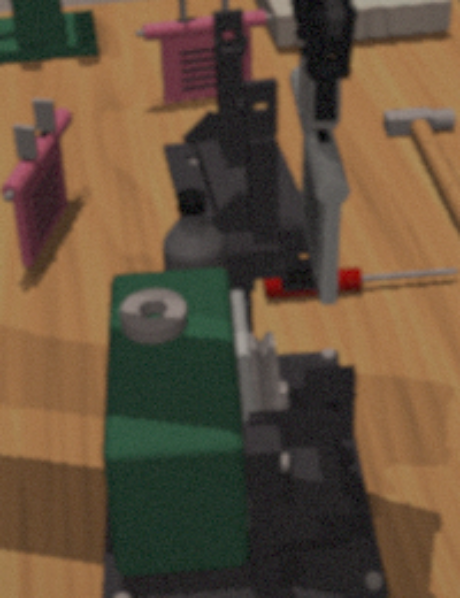

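View pics/t3c.png

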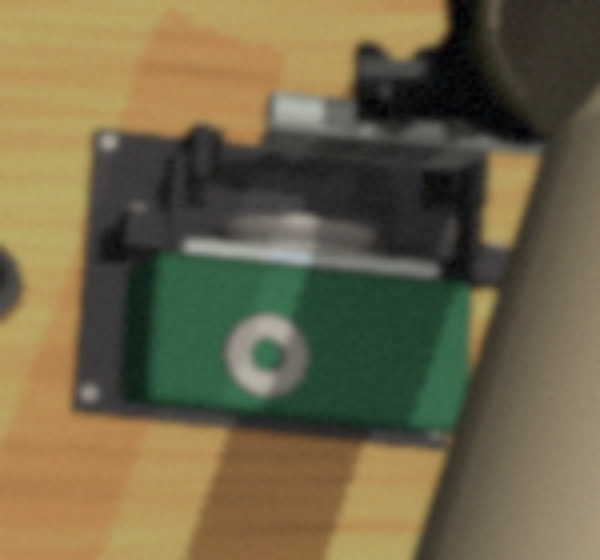

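The side crop shows the guard hanging level and clear above the drive, with its panel between the lugs; the top crop is partly hidden by the arm. The camera puts the barrel centre at about (0.501,-0.2196), against a drive target of (0.5012,-0.2193).

```bash
python3 - <<'E'
from m import *
for k in range(3):
    go(.5012,-.2193,.345,np.pi/2-.107)
    im,d=manip.camera('side'); P=pts('side',d).reshape(-1,3);x,y,z=P.T
    b=(z>.2)&(z<.342)&(x>.42)&(x<.58)&(y>-.34)&(y<-.1)
    print(rect(P[b][:,:2]))
    bb=P[b]; s=(bb-[.5012,-.2193,0])[:,:2]@np.array([[np.cos(-.107),-np.sin(-.107)],[np.sin(-.107),np.cos(-.107)]]) 
    print('drive frame x,y ext',np.percentile(s,[.5,99.5],axis=0).round(4).tolist(),'panel x',np.median(s[bb[:,2]<.3,0]).round(4))
    # same for initial lugs
E
```

```text
t 9.3 pos [ 0.5025 -0.2179  0.3443] ang 1.467 zax [-0.e+00  1.e-04 -1.e+00] F [ 0.41  0.85 -3.64] T [-0.02  0.    0.  ] grip 0.433
shift [-0.0016 -0.0012 -0.0007] spin 0.0032
(array([ 501.3, -219.4]), array([161. ,  21.9]), 84.48)
drive frame x,y ext [[-0.0105, -0.0796], [0.01, 0.0755]] panel x -0.0025
t 9.35 pos [ 0.5025 -0.2179  0.3443] ang 1.4669 zax [ 1.e-04  1.e-04 -1.e+00] F [-0.18  0.64 -4.65] T [-0.04 -0.05  0.02] grip 0.429
shift [-0.0015 -0.0012 -0.0007] spin 0.0031
(array([ 501.2, -220.9]), array([159.1,  21.7]), 84.34)
drive frame x,y ext [[-0.0105, -0.0798], [0.01, 0.0745]] panel x -0.0024
t 9.4 pos [ 0.5025 -0.2179  0.3443] ang 1.4669 zax [ 0.e+00  1.e-04 -1.e+00] F [ 1.16 -0.47 -4.22] T [ 0.05 -0.03 -0.06] grip 0.425
shift [-0.0016 -0.0012 -0.0007] spin 0.0032
(array([ 501.3, -220.2]), array([159.6,  21.7]), 84.16)
drive frame x,y ext [[-0.0104, -0.0798], [0.0101, 0.0748]] panel x -0.0025
```

The camera, measuring locally against the lugs, says the guard is centred; the TCP reading disagrees by about 1.5 mm. I apply a small compromise and descend to just above the lugs.

Call:
send_rows([
  [[-0.0005, -0.0004, 0.008], 0.003],
  [[-0.0005, -0.0004, 0.025], 0.003],
  [[-0.0005, -0.0004, 0.045], 0.003],
  [[-0.0005, -0.0004, 0.065], 0.003],
  [[-0.0005, -0.0004, 0.085], 0.003],
  [[-0.0005, -0.0004, 0.102], 0.003],
  [[-0.0005, -0.0004, 0.112], 0.003],
  [[-0.0005, -0.0004, 0.116], 0.003],
])

```text
clock: 10.45
position: [0.502, -0.2183, 0.2277]
ee_rot: [0.744, 0.668, -0.0, -0.0]
ft_force: [0.6, -0.6, -3.7]
grip_width: 0.433
```

Call:
send_rows([
  [[0, 0, 0], 0],
  [[0, 0, 0], 0],
  [[0, 0, 0], 0],
  [[0, 0, 0], 0],
  [[0, 0, 0], 0],
  [[0, 0, 0], 0],
  [[0, 0, 0], 0],
  [[0, 0, 0], 0],
])

```text
clock: 11.45
position: [0.5021, -0.2183, 0.2283]
ee_rot: [0.744, 0.668, 0.0, -0.0]
ft_force: [2.1, -0.9, -3.7]
grip_width: 0.433
```

```bash
python3 - <<'E'
from m import *
go(.5012,-.2193,.225,np.pi/2-.107)
im,d=snap('side','side4'); P=pts('side',d).reshape(-1,3);x,y,z=P.T
A=np.array([[np.cos(-.107),-np.sin(-.107)],[np.sin(-.107),np.cos(-.107)]])
s=(P[:,:2]-[.5012,-.2193])@A
b=(z>.196)&(z<.2225)&(abs(s[:,0])<.03)&(abs(s[:,1])<.12)
print(b.sum(),'barrel',np.percentile(np.c_[s,z][b],[.5,2,50,98,99.5],axis=0).round(4).tolist())
for sg in(1,-1):
    l=(z>.183)&(z<.193)&(abs(s[:,0])<.03)&(abs(s[:,1]-sg*.088)<.012)
    if l.sum()>3: print('lug',sg,l.sum(),np.percentile(np.c_[s,z][l],[3,97],axis=0).round(4).tolist())
cv2.imwrite('pics/s4c.png',cv2.resize(im[200:410,220:360,::-1],None,fx=2.8,fy=2.8))
E
```

```text
t 11.45 pos [ 0.5021 -0.2183  0.2283] ang 1.464 zax [ 0.e+00  1.e-04 -1.e+00] F [ 2.06 -0.9  -3.71] T [-0.02  0.01  0.06] grip 0.433
shift [-0.0011 -0.0008  0.0033] spin 0.0002
365 barrel [[-0.0109, -0.0806, 0.2047], [-0.0109, -0.08, 0.206], [-0.0064, -0.0522, 0.2186], [0.0097, 0.0725, 0.2223], [0.0106, 0.078, 0.2224]]
lug 1 32 [[-0.017, 0.0826, 0.1831], [-0.0077, 0.0924, 0.1899]]
lug -1 158 [[-0.0162, -0.0931, 0.1835], [0.016, -0.0818, 0.1904]]
```

View pics/s4c.png

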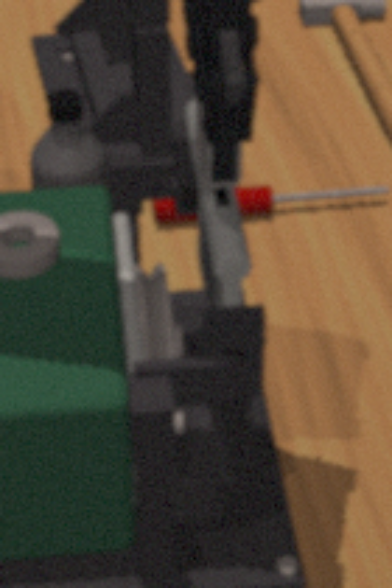

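The barrel is centred in the drive frame: x −0.2 mm, y about −0.4 mm, between the lugs as measured. I continue down.

Call:
send_rows([
  [[0, 0, 0.003], 0],
  [[0, 0, 0.006], 0],
  [[0, 0, 0.01], 0],
  [[0, 0, 0.014], 0],
  [[0, 0, 0.018], 0],
  [[0, 0, 0.022], 0],
  [[0, 0, 0.025], 0],
  [[0, 0, 0.028], 0],
])

```text
clock: 12.5
position: [0.5021, -0.2183, 0.2001]
ee_rot: [0.744, 0.668, 0.0, -0.0]
ft_force: [-0.1, 0.3, -4.7]
grip_width: 0.43
```

Call:
send_rows([
  [[0, 0, 0.0015], 0],
  [[0, 0, 0.003], 0],
  [[0, 0, 0.0045], 0],
  [[0, 0, 0.006], 0],
  [[0, 0, 0.0075], 0],
  [[0, 0, 0.009], 0],
  [[0, 0, 0.0105], 0],
  [[0, 0, 0.012], 0],
])

```text
clock: 13.5
position: [0.5021, -0.2183, 0.1882]
ee_rot: [0.744, 0.668, 0.0, -0.0]
ft_force: [0.7, -0.7, -3.3]
grip_width: 0.425
```

Call:
send_rows([
  [[0, 0, 0.0015], 0],
  [[0, 0, 0.003], 0],
  [[0, 0, 0.0045], 0],
  [[0, 0, 0.006], 0],
  [[0, 0, 0.0075], 0],
  [[0, 0, 0.009], 0],
  [[0, 0, 0.01], 0],
  [[0, 0, 0.01], 0],
])

```text
clock: 14.5
position: [0.502, -0.2183, 0.1782]
ee_rot: [0.744, 0.668, -0.0, -0.0]
ft_force: [-0.1, -0.6, -3.9]
grip_width: 0.437
```

Call:
send_rows([
  [[0, 0, 0.0005], 0],
  [[0, 0, 0.001], 0],
  [[0, 0, 0.0015], 0],
  [[0, 0, 0.002], 0],
  [[0, 0, 0.0025], 0],
  [[0, 0, 0.003], 0],
  [[0, 0, 0.003], 0],
  [[0, 0, 0.003], 0],
])

```text
clock: 15.5
position: [0.5021, -0.2183, 0.1753]
ee_rot: [0.744, 0.668, 0.0, -0.0]
ft_force: [-0.4, -0.3, -3.8]
grip_width: 0.428
```

Call:
send_rows([
  [[0, 0, 0.0005], 0],
  [[0, 0, 0.001], 0],
  [[0, 0, 0.0015], 0],
  [[0, 0, 0.002], 0],
  [[0, 0, 0.002], 0],
  [[0, 0, 0.002], 0],
  [[0, 0, 0.002], 0],
  [[0, 0, 0.002], 0],
])

```text
clock: 16.5
position: [0.5022, -0.2183, 0.1734]
ee_rot: [0.744, 0.668, 0.0, 0.0]
ft_force: [-1.2, 0.8, 2.2]
grip_width: 0.431
```

Contact is felt at 6 N, at the height predicted from the lug tops. I press slightly more to confirm the floor.

Call:
send_rows([
  [[0, 0, 0.0003], 0],
  [[0, 0, 0.0005], 0],
  [[0, 0, 0.0005], 0],
  [[0, 0, 0.0005], 0],
  [[0, 0, 0.0005], 0],
  [[0, 0, 0.0005], 0],
  [[0, 0, 0.0005], 0],
  [[0, 0, 0.0005], 0],
])

```text
clock: 17.5
position: [0.5022, -0.2183, 0.1731]
ee_rot: [0.744, 0.668, 0.0, 0.0]
ft_force: [-2.5, 1.2, 5.3]
grip_width: 0.429
```

```bash
python3 - <<'E'
from m import *
go(.5012,-.2193,.173,np.pi/2-.107)
im,d=snap('side','side5'); P=pts('side',d).reshape(-1,3);x,y,z=P.T
A=np.array([[np.cos(-.107),-np.sin(-.107)],[np.sin(-.107),np.cos(-.107)]])
s=(P[:,:2]-[.5012,-.2193])@A
for a,b2 in((-.07,-.035),(.035,.07)):
    b=(z>.13)&(z<.1745)&(abs(s[:,0])<.013)&(s[:,1]>a)&(s[:,1]<b2)
    print(b.sum(),'barrel top z',np.percentile(z[b],[90,95,99]).round(4),np.percentile(s[b],[1,99],axis=0).round(4).tolist())
cv2.imwrite('pics/s5c.png',cv2.resize(im[200:410,220:360,::-1],None,fx=2.8,fy=2.8))
E
```

```text
t 17.5 pos [ 0.5022 -0.2183  0.1731] ang 1.464 zax [ 4.e-04  1.e-04 -1.e+00] F [-2.5   1.16  5.3 ] T [0.26 0.69 0.04] grip 0.429
shift [-0.0011 -0.0009  0.0001] spin 0.0002
110 barrel top z [0.1695 0.1699 0.1702] [[-0.0106, -0.059], [0.0094, -0.0355]]
38 barrel top z [0.1665 0.1668 0.1674] [[-0.0115, 0.0364], [-0.0056, 0.0699]]
```

View pics/s5c.png

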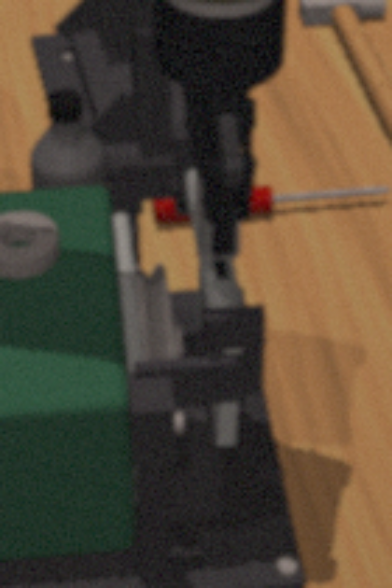

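The barrel top is at 0.170, so the axis is at about 0.159. That agrees with the lug-top height, so the guard is on the cradle floors. The −2.5 N in x hints at light cheek contact, so I shift −0.5 mm, add a little preload, and open in stages while watching the force.

Call:
send_rows([
  [[0, -0.0003, 0], 0],
  [[0, -0.0006, 0], 0],
  [[0, -0.0006, 0.0002], 0],
  [[0, -0.0006, 0.0004], 0],
  [[0, -0.0006, 0.0004], 0],
  [[0, -0.0006, 0.0004], 0],
  [[0, -0.0006, 0.0004], 0],
  [[0, -0.0006, 0.0004], 0],
])

```text
clock: 18.55
position: [0.5021, -0.2183, 0.1729]
ee_rot: [0.744, 0.668, 0.0, 0.001]
ft_force: [-0.4, 1.0, 6.7]
grip_width: 0.434
```

Call:
send_rows([
  [[0, 0, 0], 0],
  [[0, 0, 0], 0],
  [[0, 0, 0], 0],
  [[0, 0, 0], 0],
  [[0, 0, 0], 0],
  [[0, 0, 0], 0],
  [[0, 0, 0], 0],
  [[0, 0, 0], 0],
], hand=0.49)

```text
clock: 19.55
position: [0.5016, -0.2182, 0.1724]
ee_rot: [0.744, 0.668, 0.0, 0.0]
ft_force: [3.1, -0.8, 4.3]
grip_width: 0.487
```

Call:
send_rows([
  [[0, 0.0003, 0.0003], 0],
  [[0, 0.0003, 0.0003], 0],
  [[0, 0.0003, 0.0003], 0],
  [[0, 0.0003, 0.0003], 0],
  [[0, 0.0003, 0.0003], 0],
  [[0, 0.0003, 0.0003], 0],
  [[0, 0.0003, 0.0003], 0],
  [[0, 0.0003, 0.0003], 0],
], hand=0.54)

```text
clock: 20.55
position: [0.5016, -0.2182, 0.1719]
ee_rot: [0.744, 0.668, -0.0, -0.0]
ft_force: [-1.7, -0.2, 2.3]
grip_width: 0.535
```

Call:
send_rows([
  [[0, 0, 0.0002], 0],
  [[0, 0, 0.0002], 0],
  [[0, 0, 0.0002], 0],
  [[0, 0, 0.0002], 0],
  [[0, 0, 0.0002], 0],
  [[0, 0, 0.0002], 0],
  [[0, 0, 0.0002], 0],
  [[0, 0, 0.0002], 0],
], hand=0.6)

```text
clock: 21.55
position: [0.5018, -0.2182, 0.1718]
ee_rot: [0.744, 0.668, 0.0, -0.0]
ft_force: [-0.2, 0.9, -4.1]
grip_width: 0.604
```

Call:
send_rows([
  [[0, 0, 0.0003], 0],
  [[0, 0, 0.0006], 0],
  [[0, 0, 0.0008], 0],
  [[0, 0, 0.0008], 0],
  [[0, 0, 0.0008], 0],
  [[0, 0, 0.0008], 0],
  [[0, 0, 0.0008], 0],
  [[0, 0, 0.0008], 0],
])

```text
clock: 22.55
position: [0.5019, -0.2183, 0.1712]
ee_rot: [0.744, 0.668, 0.0, 0.0]
ft_force: [-0.6, -0.3, 1.6]
grip_width: 0.607
```

```bash
python3 - <<'E'
from m import *
go(.5012,-.2193,.173,np.pi/2-.107)
im,d=snap('side','side6'); P=pts('side',d).reshape(-1,3);x,y,z=P.T
A=np.array([[np.cos(-.107),-np.sin(-.107)],[np.sin(-.107),np.cos(-.107)]])
s=(P[:,:2]-[.5012,-.2193])@A
for a,b2 in((-.07,-.045),(.045,.07)):
    b=(z>.13)&(z<.18)&(abs(s[:,0])<.013)&(s[:,1]>a)&(s[:,1]<b2)
    print(b.sum(),'barrel top z',np.percentile(z[b],[90,95,99]).round(4))
E
```

```text
t 22.55 pos [ 0.5019 -0.2183  0.1712] ang 1.464 zax [ 3.e-04  0.e+00 -1.e+00] F [-0.61 -0.35  1.57] T [0.07 0.26 0.04] grip 0.607
shift [-0.0011 -0.0006 -0.0018] spin 0.0002
61 barrel top z [0.1697 0.1699 0.1707]
23 barrel top z [0.1658 0.166  0.1663]
```

Still seated, with the barrel top at 0.170. I continue opening.

Call:
send_rows([
  [[0, 0, 0.0004], 0],
  [[0, 0, 0.0006], 0],
  [[0, 0, 0.0006], 0],
  [[0, 0, 0.0006], 0],
  [[0, 0, 0.0006], 0],
  [[0, 0, 0.0006], 0],
  [[0, 0, 0.0006], 0],
  [[0, 0, 0.0006], 0],
], hand=0.68)

```text
clock: 23.6
position: [0.5018, -0.2183, 0.1705]
ee_rot: [0.744, 0.668, 0.0, -0.0]
ft_force: [-0.4, 0.5, -3.8]
grip_width: 0.677
```

Call:
send_rows([
  [[0, 0, 0], 0],
  [[0, 0, 0], 0],
  [[0, 0, 0], 0],
  [[0, 0, 0], 0],
  [[0, 0, 0], 0],
  [[0, 0, 0], 0],
  [[0, 0, 0], 0],
  [[0, 0, 0], 0],
], hand=1.0)

```text
clock: 24.6
position: [0.5018, -0.2183, 0.1705]
ee_rot: [0.744, 0.668, 0.0, -0.0]
ft_force: [0.1, -0.1, 0.1]
grip_width: 0.998
```

```bash
python3 - <<'E'
from m import *
go(.5012,-.2193,.28,np.pi/2-.107)
E
```

```text
t 24.6 pos [ 0.5018 -0.2183  0.1705] ang 1.464 zax [-0.e+00  1.e-04 -1.e+00] F [ 0.06 -0.1   0.12] T [-0.01 -0.05 -0.01] grip 0.998
shift [-0.0011 -0.0005 -0.1095] spin 0.0002
```

Zero force with the hand fully open. I retract straight up, then move aside.

Call:
send_rows([
  [[0, 0, -0.005], 0],
  [[0, 0, -0.012], 0],
  [[0, 0, -0.022], 0],
  [[0, 0, -0.035], 0],
  [[0, 0, -0.055], 0],
  [[0, 0, -0.08], 0],
  [[0, 0, -0.105], 0],
  [[0, 0, -0.13], 0],
])

```text
clock: 25.6
position: [0.5017, -0.2183, 0.3022]
ee_rot: [0.744, 0.668, 0.0, 0.0]
ft_force: [-0.1, 0.1, -0.2]
grip_width: 0.996
```

Call:
send_rows([
  [[0.02, 0, -0.02], 0],
  [[0.05, 0, -0.04], 0],
  [[0.09, 0, -0.05], 0],
  [[0.13, 0, -0.05], 0],
  [[0.17, 0, -0.05], 0],
  [[0.2, 0, -0.05], 0],
  [[0.22, 0, -0.05], 0],
  [[0.22, 0, -0.05], 0],
])

```text
clock: 26.6
position: [0.5253, 0.0014, 0.3507]
ee_rot: [0.743, 0.669, 0.0, -0.0]
ft_force: [0.4, 0.6, 0.0]
grip_width: 1.005
```

```bash
python3 - <<'E'
from m import *
go(.5012,-.2193,.28,np.pi/2-.107)
A=np.array([[np.cos(-.107),-np.sin(-.107)],[np.sin(-.107),np.cos(-.107)]])
for n in('side','top'):
    im,d=snap(n,n+'7'); P=pts(n,d).reshape(-1,3);x,y,z=P.T
    s=(P[:,:2]-[.5012,-.2193])@A
    for sg in(1,-1):
        t=(z>.194)&(z<.23)&(abs(s[:,0])<.03)&(s[:,1]*sg>.005)&(s[:,1]*sg<.06)
        q=np.c_[s,z][t]; print(n,'tab',sg,len(q),q.mean(0).round(4),np.percentile(q,[3,97],axis=0).round(4).tolist())
        b=(z>.14)&(z<.185)&(abs(s[:,0])<.013)&(s[:,1]*sg>.04)&(s[:,1]*sg<.068)
        q=np.c_[s,z][b]; print('  barrel',len(q),np.percentile(q,[2,98],axis=0).round(4).tolist())
c=np.load('pics/side7.npz')['im'][200:410,200:360,::-1];cv2.imwrite('pics/s7c.png',np.clip(1.5*cv2.resize(c,None,fx=2.8,fy=2.8,interpolation=3).astype(float),0,255).astype(np.uint8))
c=np.load('pics/top7.npz')['im'][195:305,310:460,::-1];cv2.imwrite('pics/t7c.png',np.clip(1.6*cv2.resize(c,None,fx=5,fy=5,interpolation=3).astype(float),0,255).astype(np.uint8))
E
```

```text
t 26.6 pos [0.5253 0.0014 0.3507] ang 1.466 zax [ 1.e-04  1.e-04 -1.e+00] F [0.36 0.64 0.05] T [-0.01  0.02  0.02] grip 1.005
shift [-0.222  -0.0009  0.0707] spin 0.0022
side tab 1 97 [0.0003 0.0272 0.2018] [[-0.0103, 0.0245, 0.1947], [0.0109, 0.0316, 0.2077]]
  barrel 19 [[-0.0109, 0.0406, 0.1589], [-0.0084, 0.0669, 0.1673]]
side tab -1 105 [-1.000e-04 -2.880e-02  2.018e-01] [[-0.0098, -0.0312, 0.1946], [0.0103, -0.0245, 0.2076]]
  barrel 88 [[-0.0101, -0.0588, 0.1601], [0.0092, -0.0404, 0.1704]]
top tab 1 16 [0.0033 0.0271 0.2063] [[-0.0087, 0.0248, 0.204], [0.0112, 0.0299, 0.21]]Traceback (most recent call last):
  File "<stdin>", line 11, in <module>
    return _quantile_unchecked(
        a, q, axis, out, overwrite_input, method, keepdims, weights)
    return _ureduce(a,
                    func=_quantile_ureduce_func,
    ...<5 lines>...
                    overwrite_input=overwrite_input,
                    method=method)
    r = func(a, **kwargs)
    result = _quantile(arr,
                       quantiles=q,
    ...<2 lines>...
                       out=out,
                       weights=wgt)
    slices_having_nans = np.isnan(arr[-1, ...])
                                  ~~~^^^^^^^^^
IndexError: index -1 is out of bounds for axis 0 with size 0
```

The tabs stand 56 mm apart centre to centre and about 62 mm over their outer faces, so both pins are fully out. Their tops at 0.2075 put the axis at about 0.159, which is seated. One last look.

```bash
python3 - <<'E'
from h import *
c=np.load('pics/side7.npz')['im'][200:410,200:360,::-1];cv2.imwrite('pics/s7c.png',np.clip(1.5*cv2.resize(c,None,fx=2.8,fy=2.8,interpolation=3).astype(float),0,255).astype(np.uint8))
E
```

```text
(no output)
```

View pics/s7c.png

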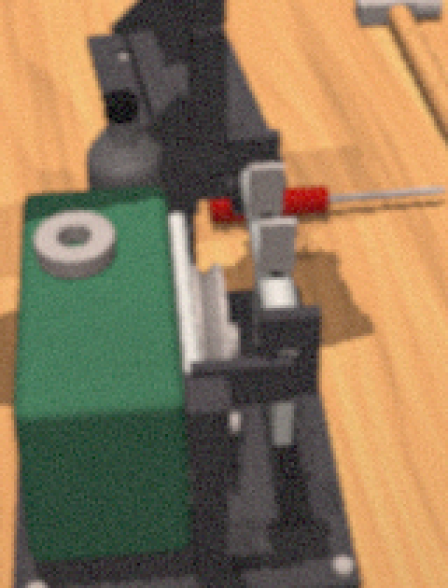

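The guard hangs upright in the drive's lugs: tabs at crop (265,190) and (274,248), near pin visible in the lug hole at (288,350). The bearing and screwdriver have not moved. I'm handing in.

```bash
python3 -c "
from workcell import manip
print(manip.hand_in(), manip.get_obs()['clock'])"
```

```text
the job is handed in; nothing more can be done
the job is handed in; nothing more can be done
```

The grey guard now hangs in the drive's lugs, and I handed the job in at about 27 s on the clock. I pinched it on the stand, lifted it about 150 mm, carried it across, lowered it until it rested on the cradle floors, and opened the gripper in stages.

**Final checks:**
- **Pins:** the tabs measure about 62 mm over their outer faces, so both pins are fully out. The side view shows the near pin in its lug hole. The far pin is judged from the tab spacing only.
- **Position:** the guard is within about 1 mm of the drive axis in x and y. Its axis is at about 0.159 m, about 6 mm below nominal, which agrees with the lug-top height.
- **Forces:** wrist readings at the end of each move imply at most about 16 N on the stand while pinching and 11 N on the drive. I did not see peaks between readings.
- **Robot and bystanders:** the open gripper read zero force and moved clear. The bearing and screwdriver looked unmoved; I did not re-measure the other parts.

**Disagreements:**
- Above the drive, the arm's reported position and the side camera differed by about 1.5 mm. I mostly trusted the camera.
- In the last top view the arm hid part of the drive, so it confirmed only one tab. That check script stopped there on an empty selection, so the final figures come mainly from the side camera.

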